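Bring the deep component case to the top of the stack

ROBOT

A 7-joint arm with a two-finger parallel gripper is mounted at the origin on the work surface. World frame = base frame: x ahead of the robot, y to its left, z up, the work surface at z = 0. Lengths are in m, angles in rad, forces in N, time in s.
With the tool pointing down it reaches from about 0.4 to 0.85 m from the base axis. Payload 10.4 kg.
Tool frame: the origin (TCP) lies at the very end of the fingers, on their centre line; the grasp point (between the pads) lies 19 mm behind it (arm.grasp_offset is the distance from the TCP to the grasp point, in m); z points along the fingers, y is the line along which they close (so a half turn about z gives the same grasp; the last joint's range is limited). The gripper opens to 85 mm and grips with 20 to 120 N. Pads are 22 mm wide; open, the fingers measure 114 mm over their backs; the gripper's body (76 mm by 85 mm) begins 54 mm behind the grasp point. The pads swing forward as they close: fully open they stand 13 mm farther back than shut.
Start: joints at [-1.131, 0.332, -0.065, 1.46, 0.022, 1.35, -0.088], TCP at [0.279, 0.559, 0.208] pointing down, gripper open.
Joint ranges: [-2.6, 2.6], [-0.5, 2.12], [-1.47, 1.34], [0.16, 2.42], [-1.27, 4.41], [0.06, 2.06], [-2.6, 2.6]. Speed limits (rad/s): [2.22, 2.22, 2.79, 2.79, 3.14, 3.14, 3.14].

INTERFACE

Orientations are given as a rotation vector (axis times angle).
In Python, from rig import arm gives the robot as it stands.
- The arm moves only by the tool step_arm, never from a script. Its argument "commands" is a list of rows, each an object of numbers: "dx", "dy", "dz": the shift along the tool's x, y, z in m; "wx", "wy", "wz": the turn, a rotation vector about the tool's x, y, z in rad; "jaw": the opening in per cent of the stroke, from 0 (shut) to 100 (fully open). A call has 1 to 10 rows; each row is the pose to reach, as a shift and turn from the pose commanded when the call began, along the tool's axes at that moment; what a row does not reach only later rows make up. A row lasts 1/8 s, in which the tool goes at most 62.5 mm and 10.7 degrees, less where a joint would pass 70% of its speed; a pose out of reach is approached as far as the arm can. A call with a gripper value outside its range is refused whole. The fingers move at their own pace and stop on an object; "squeeze" is the grip in N (left out, the last holds). Time passes only in rows, so rows that repeat a pose let the fingers close. It gives the time, the measured TCP pose, the force, the opening and the grip force at its end, in the units of the state.
- arm.observe(): the state, without advancing time (a new reading comes with each control period).
- arm.grab_frame(name): name is "scene" or "top" or "wrist"; returns the picture (420x560x3 uint8, red, green, blue); there is no depth.
- arm.camera_model(name): a dict with "fx", "fy", "cx", "cy" (pixels), "distortion" ([k1, k2, p1, p2, k3] as OpenCV has them; the pictures are not rectified), "origin" and "orientation" of the camera in the world. Camera axes: x right, y up, looking along -z (the intrinsics and any distortion apply to the point x, -y, -z); pixel columns grow to the right and rows downward; lengths in m; the calibration is good to about 2 mm. A picture is of the moment at which its call begins: read the wrist's pose just before it. camera_model takes no time and is no camera call; for the wrist camera it gives the pose at the moment of the call.
- arm.sign_off(): hands the job in; it is judged then, once.
The state is a dict: "t": time; "joint_pos": joint angles; "joint_vel": joint speeds; "tau": joint torques, N m; "eef_pos": TCP position; "orientation": TCP orientation; "contact_force": force on the tool from outside, world axes, zero at the start; "torque": the same for the moment, N m; "opening": opening from 0.0 (shut) to 1.0 (fully open); "grip_force": force on a finger pad.
Only numpy, scipy, OpenCV 4.12 (cv2) and the standard library are available. Lean on these libraries where they do the work, as an engineer would, in place of code of your own. Each camera call takes 0.05 s, during which the arm holds its last target. There are 200 camera calls.

TASK

The deep component case is needed next but is buried under a flat one: lift the flat case off it and set it down in the middle of the green work mat, then stack the deep case squarely on top of that flat case, lengths in line. Set both down upright rather than dropping them, and leave the other stack, of two flat cases, as it is.

Things in the scene. Friction and masses are not known exactly. Their poses are not given: they have to be found in the camera images.
- flat_center (a point): Centre (half-way up) of the flat case: light grey lidded plastic component case with a dark seam under the lid and black latches on its two short ends. 120 mm long (its x), 54 mm wide (its y), 36 mm high, about 0.2 kg, rigid, plain upright sides. At the start it lies on top of the deep case, lengths in line within a few degrees, its underside 60 mm above the table. z is up.
- deep_center (a point): Centre (half-way up) of the deep case: same make and colour, but 110 mm long (its x), 46 mm wide (its y), 60 mm high, about 0.3 kg; the only one so high. It stands on the table under the flat case, which hides it from above (overhang about 4 mm at each side). Rigid, top and underside flat, nothing interlocks. z is up.
- mat_top (a point): Centre of the upper face of the dark green work mat, a rectangle of 200 mm (its x) by 150 mm (its y), 3 mm thick, fixed to the paler green bench; empty at the start. z is up.
- spare_top_center (a point): Centre of the upper case of the other stack: two flat cases just like the one above (120 x 54 x 36 mm each), one on the other, 72 mm high in all, on the table. Not needed: to be left where it is. The mat and the two stacks stand side by side, in any order, some 260 mm apart.
There are look-alikes about, which are no part of the job. What is shaped like the part that bears deep_center but pink or red is not meant.

How it is judged:
By the outcome, as a careful person would: the job done as asked, in the order asked, and still so for the second after the job is handed in, with the robot touching nothing.
It also fails if it takes over 67 s, if anything falls off the work surface, if the arm or the gripper's body presses on something with over 40 N, if the wrist force passes 120 N, or if a joint passes its speed limit or range.

## Working session

There is one attempt and no reset: what is moved stays moved. The work goes in short steps, Python scripts to look and compute and a tool call to move; the robot and the scene stay as the last step left them, time stands still between calls to the robot, and variables do not carry over. Pictures are saved under pics/ and viewed, at most 13 in all, crops included, and the job is handed in when it is done.

Besides the shell and the picture viewer there is one more tool, called after "Call:" by a JSON object that holds its "method" and its "body". step_arm: Moves the arm, as the interface text tells. Its arguments: {"type":"object","properties":{"commands":{"type":"array","items":{"type":"object","properties":{"dx":{"type":"number"},"dy":{"type":"number"},"dz":{"type":"number"},"wx":{"type":"number"},"wy":{"type":"number"},"wz":{"type":"number"},"jaw":{"type":"number"}}}},"squeeze":{"type":"number"}},"required":["commands"]}

```bash
mkdir -p pics
cat > h.py <<'E'
import numpy as np, cv2
from scipy.spatial.transform import Rotation as R
from rig import arm
def cam(n):
    m=arm.camera_model(n); o=np.array(m["orientation"],float)
    Rm=R.from_rotvec(o).as_matrix() if o.shape==(3,) else o
    K=np.array([[m["fx"],0,m["cx"]],[0,m["fy"],m["cy"]],[0,0,1]])
    return K,np.array(m["distortion"],float),np.array(m["origin"]),Rm
def ray(c,px,z):
    K,d,o,Rm=c
    u=cv2.undistortPoints(np.array(px,float).reshape(-1,1,2),K,d).reshape(-1,2)
    v=np.c_[u[:,0],-u[:,1],-np.ones(len(u))]@Rm.T
    return o+v*((z-o[2])/v[:,2])[:,None]
def proj(c,P):
    K,d,o,Rm=c
    q=(np.array(P,float).reshape(-1,3)-o)@Rm
    q=q*[1,-1,-1]
    return cv2.projectPoints(q,np.zeros(3),np.zeros(3),K,d)[0].reshape(-1,2)
def save(im,f): cv2.imwrite(f,im[:,:,::-1])
E
python3 - <<'E'
from h import *
a=arm.grab_frame("scene");b=arm.grab_frame("top")
np.save("top0.npy",b);np.save("scene0.npy",a)
save(a,"pics/s0.png");save(b,"pics/t0.png")
for n in("scene","top","wrist"):
    c=cam(n);print(n,c[0].round(1).tolist(),c[1],c[2],c[3].round(2).tolist())
print(arm.observe())
E
```

```text
scene [[447.8, 0.0, 270.8], [0.0, 447.8, 205.2], [0.0, 0.0, 1.0]] [-0.08444372  0.          0.          0.          0.        ] [1.15540963 0.17916232 0.94015943] [[-0.31, -0.73, 0.61], [0.95, -0.23, 0.2], [-0.01, 0.64, 0.77]]
top [[415.2, 0.0, 280.6], [0.0, 415.2, 213.9], [0.0, 0.0, 1.0]] [-0.05747152  0.          0.          0.          0.        ] [ 0.40730864 -0.06825319  0.97622381] [[-0.02, 1.0, -0.06], [-1.0, -0.02, 0.01], [0.01, 0.06, 1.0]]
wrist [[318.7, 0.0, 276.4], [0.0, 318.7, 209.7], [0.0, 0.0, 1.0]] [-0.07036028  0.          0.          0.          0.        ] [0.21816258 0.58955553 0.37187114] [[0.45, -0.86, -0.24], [0.89, 0.43, 0.12], [-0.0, -0.27, 0.96]]
{'t': 0.1, 'joint_pos': array([-1.13061944,  0.33279229, -0.0646819 ,  1.46085117,  0.021602  ,
        1.34987998, -0.08848807]), 'joint_vel': array([-5.88999276e-04,  9.94730933e-05,  9.82756541e-04, -1.94417655e-03,
       -1.43342187e-04,  4.03752569e-04, -2.24593134e-03]), 'tau': array([ 6.12123404e-04, -6.26742983e+01,  4.86161700e-02, -3.92437327e+01,
        1.63213693e-02,  6.72732902e-03, -1.46806650e-05]), 'eef_pos': array([0.27887681, 0.55893551, 0.20690863]), 'orientation': array([-7.20385994e-01, -3.05765471e+00,  1.90906247e-03]), 'contact_force': array([ 0.37044758,  1.0945936 , -0.13373144]), 'torque': array([ 0.02017769, -0.05088381,  0.02197135]), 'grip_force': 0.0, 'opening': 0.9976374912270244}
```

View pics/s0.png

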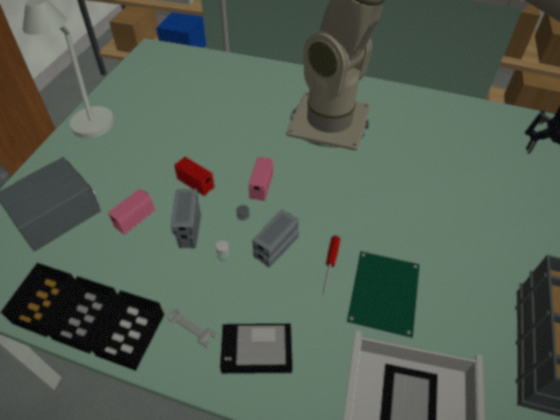

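View pics/t0.png

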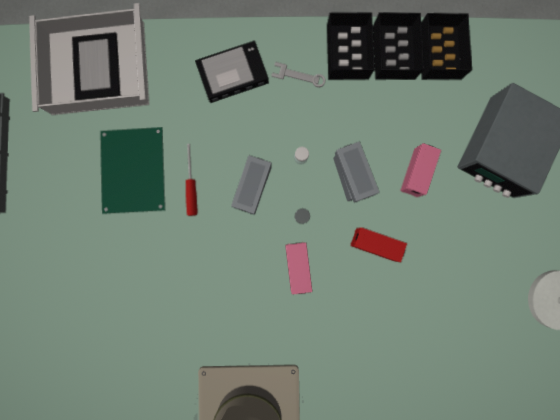

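The scene view shows two grey stacks at about (187,217) and (276,238), with the mat at (385,292). In the top view they are at (357,172), (252,184) and (133,170). I'll zoom in to tell the stacks apart.

Run:
```python
from h import *
a=np.load("scene0.npy");b=np.load("top0.npy")
A=cv2.resize(a[175:275,160:310],None,fx=4,fy=4,interpolation=cv2.INTER_CUBIC)
B=cv2.resize(b[130:225,225:385],None,fx=3.75,fy=3.75,interpolation=cv2.INTER_CUBIC)
save(A,"pics/c1.png");save(B,"pics/c2.png")
c=cam("top")
# mat
g=b.astype(int); m=((g[:,:,1]-g[:,:,0]>25)&(g[:,:,1]<90)).astype(np.uint8); m[:, 200:]=0;m[:,:80]=0
m=cv2.morphologyEx(m,cv2.MORPH_CLOSE,np.ones((9,9)))
r=cv2.minAreaRect(max(cv2.findContours(m,0,1)[0],key=cv2.contourArea));p=cv2.boxPoints(r)
P=ray(c,p,.003);print(p,P,P.mean(0),np.linalg.norm(np.diff(P,axis=0),axis=1))
```

```text
[[ 99.32225  128.98961 ]
 [161.58003  126.98131 ]
 [164.27547  210.5395  ]
 [102.017685 212.5478  ]] [[0.67734985 0.35255349 0.003     ]
 [0.67893336 0.20173397 0.003     ]
 [0.47864027 0.1942723  0.003     ]
 [0.47616867 0.34274698 0.003     ]] [0.57777303 0.27282668 0.003     ] [0.15082783 0.20043203 0.14849525]
```

View pics/c1.png

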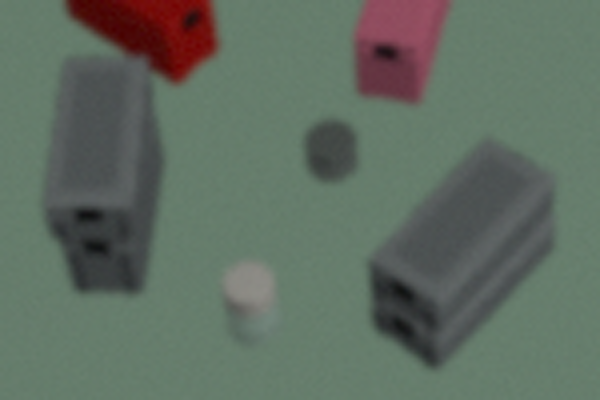

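View pics/c2.png

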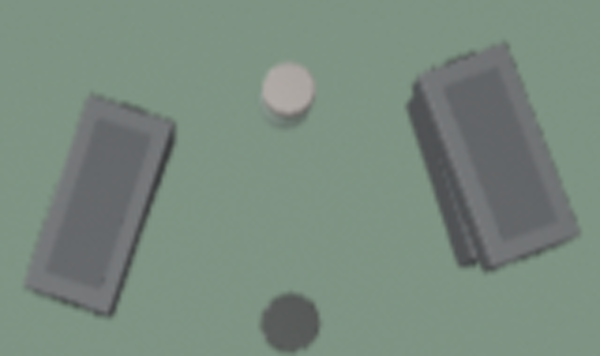

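The target stack (deep case below) is the right one in the top view. Its lid corners in the crop are about (415,82), (507,43), (579,235) and (487,270). The left stack shows two equal flat cases.

Run:
```python
from h import *
c=cam("top")
p=np.array([[415,82],[507,43],[579,235],[487,270]])/3.75+[225,130]
P=ray(c,p,.096);print(P,P.mean(0),np.linalg.norm(np.diff(P,axis=0),axis=1))
d=(P[0]+P[1]-P[2]-P[3]);yaw=np.arctan2(d[1],d[0]);print("yaw",np.degrees(yaw))
q=np.array([[90,95],[175,125],[110,316],[26,288]])/3.75+[225,130]
Q=ray(c,q,.072);print("spare",Q.mean(0),np.linalg.norm(np.diff(Q,axis=0),axis=1))
s=arm.observe();Rt=R.from_rotvec(s["orientation"]);print(Rt.as_matrix().round(3))
tgt=np.array([P.mean(0)[0],P.mean(0)[1],.22])
print("tool shift",Rt.inv().apply(tgt-s["eef_pos"]))
xt=Rt.as_matrix()[:,0];a=np.degrees(np.arctan2(xt[1],xt[0]));print("tool x yaw",a,"joints",s["joint_pos"])
```

```text
[[ 0.59282139 -0.19889587  0.096     ]
 [ 0.61502157 -0.25269602  0.096     ]
 [ 0.50328983 -0.29079154  0.096     ]
 [ 0.48396357 -0.237324    0.096     ]] [ 0.54877409 -0.24492686  0.096     ] [0.05820055 0.11804766 0.05685316]
yaw 19.131924181562955
spare [ 0.52717039 -0.01638788  0.072     ] [0.0530135  0.11841369 0.05161702]
[[-0.895  0.446 -0.   ]
 [ 0.446  0.895 -0.001]
 [-0.    -0.001 -1.   ]]
tool shift [-0.60037268 -0.5988419  -0.01231466]
tool x yaw 153.48566157799067 joints [-1.13061944  0.33279229 -0.0646819   1.46085117  0.021602    1.34987998
 -0.08848807]
```

Call:
{"method": "step_arm", "body": {"commands": [{"dx": -0.04, "dy": -0.04, "wz": 0.16}, {"dx": -0.08, "dy": -0.08, "wz": 0.32}, {"dx": -0.12, "dy": -0.12, "wz": 0.48}, {"dx": -0.16, "dy": -0.16, "wz": 0.64}, {"dx": -0.2, "dy": -0.2, "wz": 0.8}, {"dx": -0.24, "dy": -0.24, "wz": 0.96}, {"dx": -0.28, "dy": -0.28, "wz": 1.12}, {"dx": -0.32, "dy": -0.32, "wz": 1.28}, {"dx": -0.36, "dy": -0.36, "wz": 1.44}, {"dx": -0.4, "dy": -0.4, "wz": 1.6}]}}

```text
$.commands[0]: bad value
```

```bash
cat >> h.py <<'E'
def togo(xyz,yawdeg):
    """shift in tool axes and turn to bring the TCP to xyz, tool down, tool x at yaw (mod 180)"""
    s=arm.observe();Rt=R.from_rotvec(s["orientation"])
    xt=Rt.as_matrix()[:,0];a=np.degrees(np.arctan2(xt[1],xt[0]))
    out=[]
    for k in(0,180):
        t=R.from_euler("z",yawdeg+k,degrees=True)*R.from_rotvec([np.pi,0,0])
        out.append((Rt.inv()*t).as_rotvec().round(4))
    print("t",s["t"],"tcp",s["eef_pos"].round(4),"yaw",round(a,2),"shift",Rt.inv().apply(np.array(xyz)-s["eef_pos"]).round(4),"turns",out,"q",s["joint_pos"].round(2),"open",round(s["opening"],3),"grip",s["grip_force"],"F",s["contact_force"].round(1))
E
python3 -c "
from h import *
togo([.549,-.245,.22],19.1)"
```

```text
t 0.1 tcp [0.2789 0.5589 0.2069] yaw 153.49 shift [-0.6006 -0.5988 -0.0123] turns [array([-5.0000e-04,  1.5000e-03,  2.3455e+00]), array([-1.200e-03, -4.000e-04, -7.961e-01])] q [-1.13  0.33 -0.06  1.46  0.02  1.35 -0.09] open 0.998 grip 0.0 F [ 0.4  1.1 -0.1]
```

Call:
{"method": "step_arm", "body": {"commands": [{"dx": -0.04, "dy": -0.04, "dz": 0, "wx": 0, "wy": 0, "wz": 0.16, "jaw": 100}, {"dx": -0.08, "dy": -0.08, "dz": 0, "wx": 0, "wy": 0, "wz": 0.32, "jaw": 100}, {"dx": -0.12, "dy": -0.12, "dz": 0, "wx": 0, "wy": 0, "wz": 0.48, "jaw": 100}, {"dx": -0.16, "dy": -0.16, "dz": 0, "wx": 0, "wy": 0, "wz": 0.64, "jaw": 100}, {"dx": -0.2, "dy": -0.2, "dz": 0, "wx": 0, "wy": 0, "wz": 0.8, "jaw": 100}, {"dx": -0.24, "dy": -0.24, "dz": 0, "wx": 0, "wy": 0, "wz": 0.96, "jaw": 100}, {"dx": -0.28, "dy": -0.28, "dz": 0, "wx": 0, "wy": 0, "wz": 1.12, "jaw": 100}, {"dx": -0.32, "dy": -0.32, "dz": 0, "wx": 0, "wy": 0, "wz": 1.28, "jaw": 100}, {"dx": -0.36, "dy": -0.36, "dz": 0, "wx": 0, "wy": 0, "wz": 1.44, "jaw": 100}, {"dx": -0.4, "dy": -0.4, "dz": 0, "wx": 0, "wy": 0, "wz": 1.6, "jaw": 100}]}}

```text
t: 1.35
eef_pos: [0.4585, 0.021, 0.2076]
orientation: [-2.699, -1.607, -0.0]
contact_force: [1.5, -0.2, -0.5]
opening: 1.003
grip_force: 0.0
```

```bash
python3 -c "
from h import *
togo([.549,-.245,.22],19.1)"
```

```text
t 1.35 tcp [0.4585 0.021  0.2076] yaw 61.52 shift [-0.1906  0.2064 -0.0125] turns [array([-2.000e-04, -4.000e-04,  7.404e-01]), array([ 5.0000e-04, -3.0000e-04, -2.4012e+00])] q [-0.61 -0.06  0.45  1.9   0.03  1.3  -0.66] open 1.003 grip 0.0 F [ 1.5 -0.2 -0.5]
```

Call:
{"method": "step_arm", "body": {"commands": [{"dx": -0.04, "dy": 0.04, "dz": 0, "wx": 0, "wy": 0, "wz": 0.15, "jaw": 100}, {"dx": -0.08, "dy": 0.08, "dz": -0.01, "wx": 0, "wy": 0, "wz": 0.3, "jaw": 100}, {"dx": -0.12, "dy": 0.12, "dz": -0.01, "wx": 0, "wy": 0, "wz": 0.45, "jaw": 100}, {"dx": -0.16, "dy": 0.16, "dz": -0.01, "wx": 0, "wy": 0, "wz": 0.6, "jaw": 100}, {"dx": -0.19, "dy": 0.2, "dz": -0.012, "wx": 0, "wy": 0, "wz": 0.74, "jaw": 100}, {"dx": -0.19, "dy": 0.206, "dz": -0.012, "wx": 0, "wy": 0, "wz": 0.74, "jaw": 100}, {"dx": -0.19, "dy": 0.206, "dz": -0.012, "wx": 0, "wy": 0, "wz": 0.74, "jaw": 100}, {"dx": -0.19, "dy": 0.206, "dz": -0.012, "wx": 0, "wy": 0, "wz": 0.74, "jaw": 100}]}}

```text
t: 2.35
eef_pos: [0.5501, -0.2406, 0.2195]
orientation: [-3.095, -0.533, -0.0]
contact_force: [0.5, 0.1, -0.2]
opening: 1.001
grip_force: 0.0
```

Run:
```python
from h import *
togo([.549,-.245,.22],19.1)
c=cam("wrist");w=arm.grab_frame("wrist");np.save("w1.npy",w);import pickle;pickle.dump(c,open("w1.pkl","wb"))
save(w,"pics/w1.png")
```

```text
t 2.35 tcp [ 0.5501 -0.2406  0.2195] yaw 19.54 shift [-0.0025  0.0038 -0.0005] turns [array([-0.0011, -0.0002,  0.0078]), array([ 4.0000e-04, -1.7000e-03, -3.1338e+00])] q [-0.26  0.32  0.75  1.55 -0.22  1.36 -0.72] open 1.001 grip 0.0 F [ 0.5  0.1 -0.2]
```

View pics/w1.png

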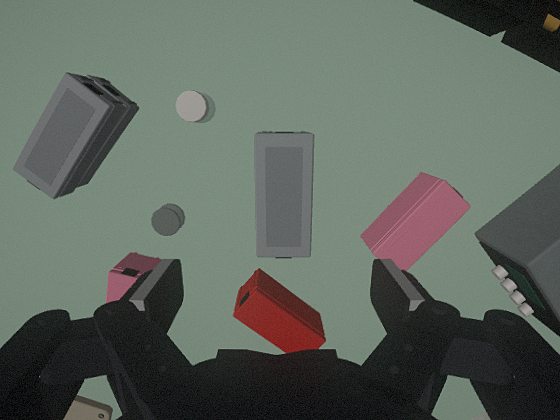

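The wrist view is centred on the target lid, whose corners are about (255,133), (313,133), (311,257) and (256,257). The pink part's left corner, about (362,237), is the nearest neighbour.

Run:
```python
from h import *
import pickle
c=pickle.load(open("w1.pkl","rb"));w=np.load("w1.npy")
g=w.astype(int);m=((abs(g[:,:,1]-g[:,:,0])<14)&(g.sum(2)>200)).astype(np.uint8);x=np.zeros_like(m);x[125:265,240:330]=m[125:265,240:330]
x=cv2.morphologyEx(x,cv2.MORPH_OPEN,np.ones((3,3)))
k=max(cv2.findContours(x,0,1)[0],key=cv2.contourArea);r=cv2.minAreaRect(k);print(r)
for p in(cv2.boxPoints(r),[[255,133],[313,133],[311,257],[256,257]]):
    P=ray(c,p,.096);L=np.linalg.norm(np.diff(P,axis=0),axis=1)
    i=np.argmax(L);d=P[i+1]-P[i];yaw=np.degrees(np.arctan2(d[1],d[0]))%180
    print(P.mean(0),L,yaw)
print("pink",ray(c,[[362,237],[422,173]],.05))
togo([*P.mean(0)[:2],.06],yaw)
```

```text
((283.5, 194.0), (124.0, 59.0), 90.0)
[ 0.55183373 -0.24613605  0.096     ] [0.05214649 0.11836497 0.05783038] 21.220623548084944
[ 0.55100115 -0.24667119  0.096     ] [0.05129861 0.11851596 0.05395755] 20.273681383989384
pink [[ 0.52844221 -0.34911046  0.05      ]
 [ 0.61685447 -0.3814367   0.05      ]]
t 2.4 tcp [ 0.5502 -0.2406  0.2197] yaw 19.54 shift [-0.0013  0.0061  0.1597] turns [array([-0.0009, -0.0007, -0.0128]), array([-1.1000e-03,  1.4000e-03,  3.1288e+00])] q [-0.26  0.32  0.75  1.55 -0.22  1.36 -0.72] open 0.999 grip 0.0 F [ 0.5 -0.5 -0.4]
```

Call:
{"method": "step_arm", "body": {"commands": [{"dx": -0.001, "dy": 0.006, "dz": 0.02, "wx": 0, "wy": 0, "wz": -0.013, "jaw": 100}, {"dx": -0.001, "dy": 0.006, "dz": 0.06, "wx": 0, "wy": 0, "wz": -0.013, "jaw": 100}, {"dx": -0.001, "dy": 0.006, "dz": 0.1, "wx": 0, "wy": 0, "wz": -0.013, "jaw": 100}, {"dx": -0.001, "dy": 0.006, "dz": 0.13, "wx": 0, "wy": 0, "wz": -0.013, "jaw": 100}, {"dx": -0.001, "dy": 0.006, "dz": 0.15, "wx": 0, "wy": 0, "wz": -0.013, "jaw": 100}, {"dx": -0.001, "dy": 0.006, "dz": 0.157, "wx": 0, "wy": 0, "wz": -0.013, "jaw": 100}, {"dx": -0.001, "dy": 0.006, "dz": 0.157, "wx": 0, "wy": 0, "wz": -0.013, "jaw": 100}]}}

```text
t: 3.28
eef_pos: [0.5514, -0.2481, 0.0628]
orientation: [3.093, 0.55, 0.0]
contact_force: [0.3, -0.5, 0.3]
opening: 0.999
grip_force: 0.0
```

```bash
python3 -c "
from h import *
togo([.5512,-.2465,.062],20.3)"
```

```text
t 3.275 tcp [ 0.5514 -0.2481  0.0628] yaw 20.16 shift [ 0.0004 -0.0015  0.0008] turns [array([ 0.0001, -0.0002, -0.0024]), array([-3.0000e-04, -2.0000e-04,  3.1392e+00])] q [-0.19  0.48  0.68  1.71 -0.34  1.07 -0.62] open 0.999 grip 0.0 F [ 0.3 -0.5  0.3]
```

Call:
{"method": "step_arm", "body": {"commands": [{"dx": 0, "dy": -0.001, "dz": 0, "wx": 0, "wy": 0, "wz": 0, "jaw": 75}, {"dx": 0, "dy": -0.0015, "dz": 0, "wx": 0, "wy": 0, "wz": 0, "jaw": 68}, {"dx": 0, "dy": -0.0015, "dz": 0, "wx": 0, "wy": 0, "wz": 0, "jaw": 60}, {"dx": 0, "dy": -0.0015, "dz": 0, "wx": 0, "wy": 0, "wz": 0, "jaw": 50}, {"dx": 0, "dy": -0.0015, "dz": 0, "wx": 0, "wy": 0, "wz": 0, "jaw": 40}, {"dx": 0, "dy": -0.0015, "dz": 0, "wx": 0, "wy": 0, "wz": 0, "jaw": 40}, {"dx": 0, "dy": -0.0015, "dz": 0, "wx": 0, "wy": 0, "wz": 0, "jaw": 40}], "squeeze": 40}}

```text
t: 4.15
eef_pos: [0.5513, -0.2469, 0.0636]
orientation: [3.093, 0.55, 0.002]
contact_force: [-0.1, -1.0, 5.3]
opening: 0.614
grip_force: 41.7
```

Call:
{"method": "step_arm", "body": {"commands": [{"dx": 0, "dy": 0, "dz": -0.005, "wx": 0, "wy": 0, "wz": 0, "jaw": 40}, {"dx": 0, "dy": 0, "dz": -0.015, "wx": 0, "wy": 0, "wz": 0, "jaw": 40}, {"dx": 0, "dy": 0, "dz": -0.04, "wx": 0, "wy": 0, "wz": 0, "jaw": 40}, {"dx": 0, "dy": 0, "dz": -0.08, "wx": 0, "wy": 0, "wz": 0, "jaw": 40}, {"dx": 0, "dy": 0, "dz": -0.12, "wx": 0, "wy": 0, "wz": 0, "jaw": 40}, {"dx": 0, "dy": 0, "dz": -0.14, "wx": 0, "wy": 0, "wz": 0, "jaw": 40}, {"dx": 0, "dy": 0, "dz": -0.14, "wx": 0, "wy": 0, "wz": 0, "jaw": 40}]}}

```text
t: 5.03
eef_pos: [0.5513, -0.247, 0.2043]
orientation: [3.092, 0.549, 0.004]
contact_force: [-0.5, -0.1, -3.2]
opening: 0.614
grip_force: 42.7
```

Run:
```python
from h import *
togo([.5778,.2728,.2],0)
a=arm.grab_frame("scene");w=arm.grab_frame("wrist")
i=np.vstack([cv2.resize(a[150:300,100:420],(640,300)),cv2.resize(w,(400,300))[:, :].copy() if 0 else np.hstack([cv2.resize(w,(400,300)),np.zeros((300,240,3),np.uint8)])])
save(i,"pics/l1.png")
```

```text
t 5.025 tcp [ 0.5513 -0.247   0.2043] yaw 20.15 shift [ 0.2039 -0.4788  0.0041] turns [array([ 0.001 , -0.0027,  0.3517]), array([ 3.8000e-03,  1.4000e-03, -2.7899e+00])] q [-0.24  0.34  0.75  1.56 -0.24  1.33 -0.69] open 0.614 grip 42.68421649932861 F [-0.5 -0.1 -3.2]
```

View pics/l1.png

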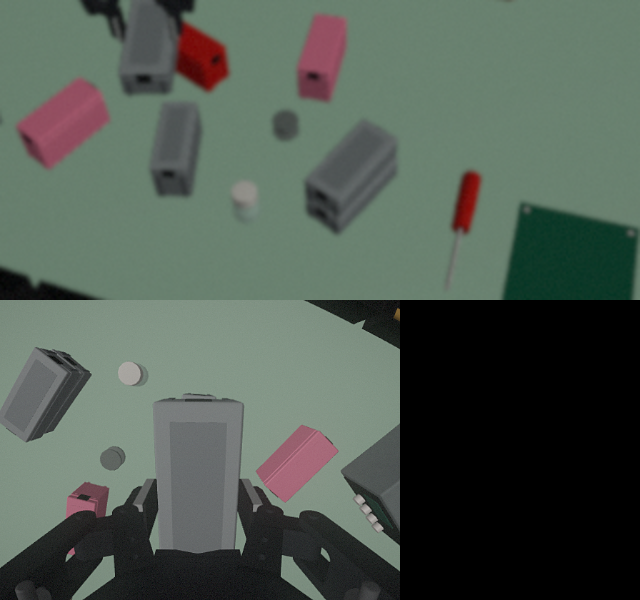

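The flat case is in the grip and lifted level. The deep case still stands at about (176,150) and the other stack is untouched. Next is the carry to the mat.

Call:
{"method": "step_arm", "body": {"commands": [{"dx": 0.01, "dy": -0.024, "dz": 0, "wx": 0, "wy": 0, "wz": 0.02, "jaw": 40}, {"dx": 0.03, "dy": -0.072, "dz": 0, "wx": 0, "wy": 0, "wz": 0.06, "jaw": 40}, {"dx": 0.05, "dy": -0.12, "dz": 0, "wx": 0, "wy": 0, "wz": 0.1, "jaw": 40}, {"dx": 0.07, "dy": -0.168, "dz": 0, "wx": 0, "wy": 0, "wz": 0.14, "jaw": 40}, {"dx": 0.09, "dy": -0.216, "dz": 0, "wx": 0, "wy": 0, "wz": 0.18, "jaw": 40}, {"dx": 0.11, "dy": -0.264, "dz": 0, "wx": 0, "wy": 0, "wz": 0.22, "jaw": 40}, {"dx": 0.13, "dy": -0.312, "dz": 0, "wx": 0, "wy": 0, "wz": 0.25, "jaw": 40}, {"dx": 0.15, "dy": -0.36, "dz": 0, "wx": 0, "wy": 0, "wz": 0.28, "jaw": 40}, {"dx": 0.17, "dy": -0.4, "dz": 0, "wx": 0, "wy": 0, "wz": 0.3, "jaw": 40}, {"dx": 0.18, "dy": -0.43, "dz": 0, "wx": 0, "wy": 0, "wz": 0.31, "jaw": 40}]}}

```text
t: 6.38
eef_pos: [0.5705, 0.2214, 0.2007]
orientation: [3.14, 0.068, -0.004]
contact_force: [0.3, 0.5, -3.2]
opening: 0.62
grip_force: 42.8
```

```bash
python3 -c "
from h import *
togo([.5778,.2728,.2],2.4)"
```

```text
t 6.375 tcp [0.5705 0.2214 0.2007] yaw 2.48 shift [ 0.0095 -0.051   0.0006] turns [array([0.001 , 0.0025, 0.0014]), array([-3.9000e-03,  1.6000e-03, -3.1402e+00])] q [-0.89  0.34  0.56  1.53 -0.18  1.33 -1.83] open 0.62 grip 42.7616286277771 F [ 0.3  0.5 -3.2]
```

Call:
{"method": "step_arm", "body": {"commands": [{"dx": 0.007, "dy": -0.035, "dz": 0, "wx": 0, "wy": 0, "wz": 0, "jaw": 40}, {"dx": 0.0095, "dy": -0.05, "dz": 0.03, "wx": 0, "wy": 0, "wz": 0, "jaw": 40}, {"dx": 0.0095, "dy": -0.051, "dz": 0.06, "wx": 0, "wy": 0, "wz": 0, "jaw": 40}, {"dx": 0.0095, "dy": -0.051, "dz": 0.08, "wx": 0, "wy": 0, "wz": 0, "jaw": 40}, {"dx": 0.0095, "dy": -0.051, "dz": 0.08, "wx": 0, "wy": 0, "wz": 0, "jaw": 40}]}}

```text
t: 7.0
eef_pos: [0.5778, 0.2696, 0.1206]
orientation: [3.139, 0.065, -0.005]
contact_force: [0.0, -0.2, -2.2]
opening: 0.615
grip_force: 42.8
```

Run:
```python
from h import *
togo([.5778,.2728,.01],2.4)
c=cam("wrist");w=arm.grab_frame("wrist");s=arm.grab_frame("top")
zt=arm.observe()["eef_pos"][2]+.0324
g=cv2.cvtColor(w,cv2.COLOR_RGB2GRAY).astype(int)
sat=(w.max(2).astype(int)-w.min(2))
T=proj(cam("top"),[[.5778,.2728,.003]]);print(T, "zt",zt)
save(w,"pics/w2.png")
np.save("w2.npy",w);import pickle;pickle.dump((c,zt),open("w2.pkl","wb"))
```

```text
t 7.0 tcp [0.5778 0.2696 0.1206] yaw 2.37 shift [ 0.0005 -0.0034  0.1106] turns [array([ 0.0019,  0.0032, -0.0006]), array([ 5.000e-03, -3.000e-03,  3.141e+00])] q [-0.9   0.45  0.52  1.56 -0.24  1.2  -1.87] open 0.615 grip 42.759740352630615 F [ 0.  -0.2 -2.2]
[[131.58690235 169.39470133]] zt 0.1557331853832094
```

View pics/w2.png

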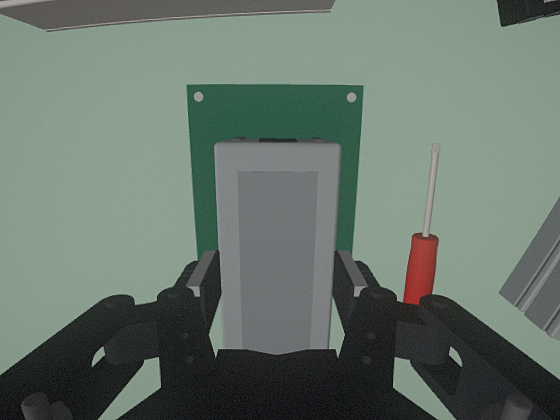

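The flat case is over the mat. Its front lid corners are at (215,143) and (341,143), and the mat's far corners are at (187,85) and (363,85).

Run:
```python
from h import *
import pickle
c,zt=pickle.load(open("w2.pkl","rb"))
M=ray(c,[[187,85],[363,85]],.003);F=ray(c,[[215,143],[341,143]],zt)
for n,P,h in(("mat",M,.1),("flat",F,.06)):
    d=P[1]-P[0];e=d/np.linalg.norm(d);x=np.array([-e[1],e[0],0]);print(n,np.linalg.norm(d),np.degrees(np.arctan2(x[1],x[0])),P.mean(0)-h*x)
print(arm.observe()["eef_pos"])
```

```text
mat 0.14816825328691619 2.3254509819477267 [0.57540918 0.27102214 0.003     ]
flat 0.05055114503293842 2.337131487609761 [0.57692839 0.26941469 0.15573319]
[0.57933731 0.2701724  0.12333319]
```

Call:
{"method": "step_arm", "body": {"commands": [{"dx": 0, "dy": -0.0025, "dz": 0.03, "wx": 0.002, "wy": 0.003, "wz": 0, "jaw": 40}, {"dx": 0, "dy": -0.0025, "dz": 0.06, "wx": 0.002, "wy": 0.003, "wz": 0, "jaw": 40}, {"dx": 0, "dy": -0.0025, "dz": 0.085, "wx": 0.002, "wy": 0.003, "wz": 0, "jaw": 40}, {"dx": 0, "dy": -0.0025, "dz": 0.1, "wx": 0.002, "wy": 0.003, "wz": 0, "jaw": 40}, {"dx": 0, "dy": -0.0025, "dz": 0.105, "wx": 0.002, "wy": 0.003, "wz": 0, "jaw": 40}, {"dx": 0, "dy": -0.0025, "dz": 0.105, "wx": 0.002, "wy": 0.003, "wz": 0, "jaw": 40}, {"dx": 0, "dy": -0.0025, "dz": 0.105, "wx": 0.002, "wy": 0.003, "wz": 0, "jaw": 40}]}}

```text
t: 7.98
eef_pos: [0.5795, 0.2733, 0.0187]
orientation: [-3.138, -0.065, -0.007]
contact_force: [-0.1, -0.1, -1.8]
opening: 0.61
grip_force: 42.8
```

```bash
python3 -c "
from h import *
togo([.578,.2722,.0066],2.4)"
```

```text
t 7.975 tcp [0.5795 0.2733 0.0187] yaw 2.39 shift [-0.0016  0.001   0.0121] turns [array([-0.0029, -0.0044, -0.0002]), array([-0.0069,  0.0046,  3.1414])] q [-0.88  0.56  0.48  1.64 -0.3   1.01 -1.83] open 0.61 grip 42.75442063808441 F [-0.1 -0.1 -1.8]
```

Call:
{"method": "step_arm", "body": {"commands": [{"dx": -0.0015, "dy": 0.001, "dz": 0.004, "wx": -0.002, "wy": -0.003, "wz": 0, "jaw": 40}, {"dx": -0.0015, "dy": 0.001, "dz": 0.008, "wx": -0.002, "wy": -0.003, "wz": 0, "jaw": 40}, {"dx": -0.0015, "dy": 0.001, "dz": 0.01, "wx": -0.002, "wy": -0.003, "wz": 0, "jaw": 40}, {"dx": -0.0015, "dy": 0.001, "dz": 0.011, "wx": -0.002, "wy": -0.003, "wz": 0, "jaw": 40}, {"dx": -0.0015, "dy": 0.001, "dz": 0.011, "wx": -0.002, "wy": -0.003, "wz": 0, "jaw": 40}]}}

```text
t: 8.6
eef_pos: [0.5774, 0.272, 0.0067]
orientation: [-3.141, -0.066, -0.0]
contact_force: [-1.4, -0.9, -1.2]
opening: 0.617
grip_force: 42.9
```

```bash
python3 -c "
from h import *
togo([.578,.2722,.0066],2.4)"
```

```text
t 8.6 tcp [0.5774 0.272  0.0067] yaw 2.4 shift [ 0.0006 -0.0002  0.0001] turns [array([-0.0001, -0.0001, -0.    ]), array([-2.0000e-04,  2.0000e-04,  3.1416e+00])] q [-0.87  0.58  0.48  1.64 -0.3   1.   -1.82] open 0.617 grip 42.940192222595215 F [-1.4 -0.9 -1.2]
```

Call:
{"method": "step_arm", "body": {"commands": [{"dx": 0, "dy": 0, "dz": 0.001, "wx": 0, "wy": 0, "wz": 0, "jaw": 40}, {"dx": 0, "dy": 0, "dz": 0.0015, "wx": 0, "wy": 0, "wz": 0, "jaw": 40}, {"dx": 0, "dy": 0, "dz": 0.0015, "wx": 0, "wy": 0, "wz": 0, "jaw": 40}]}}

```text
t: 8.98
eef_pos: [0.5774, 0.2719, 0.0065]
orientation: [-3.14, -0.065, 0.0]
contact_force: [-7.3, -3.7, 14.0]
opening: 0.618
grip_force: 44.4
```

Contact is firm. Releasing slowly and rising.

Call:
{"method": "step_arm", "body": {"commands": [{"dx": 0, "dy": 0, "dz": 0, "wx": 0, "wy": 0, "wz": 0, "jaw": 65}, {"dx": 0, "dy": 0, "dz": -0.001, "wx": 0, "wy": 0, "wz": 0, "jaw": 75}, {"dx": 0, "dy": 0, "dz": -0.001, "wx": 0, "wy": 0, "wz": 0, "jaw": 100}, {"dx": 0, "dy": 0, "dz": -0.001, "wx": 0, "wy": 0, "wz": 0, "jaw": 100}, {"dx": 0, "dy": 0, "dz": -0.015, "wx": 0, "wy": 0, "wz": 0, "jaw": 100}, {"dx": 0, "dy": 0, "dz": -0.05, "wx": 0, "wy": 0, "wz": 0, "jaw": 100}, {"dx": 0, "dy": 0, "dz": -0.1, "wx": 0, "wy": 0, "wz": 0, "jaw": 100}, {"dx": 0, "dy": 0, "dz": -0.15, "wx": 0, "wy": 0, "wz": 0, "jaw": 100}, {"dx": 0, "dy": 0, "dz": -0.19, "wx": 0, "wy": 0, "wz": 0, "jaw": 100}, {"dx": 0, "dy": 0, "dz": -0.19, "wx": 0, "wy": 0, "wz": 0, "jaw": 100}]}}

```text
t: 10.22
eef_pos: [0.5792, 0.2724, 0.1999]
orientation: [-3.137, -0.065, -0.009]
contact_force: [0.4, 0.2, -0.5]
opening: 1.002
grip_force: 0.0
```

```bash
cat >> h.py <<'E'
def lid(f,z,box):
    """centre, yaw, sizes of the grey lid at height z seen by the wrist camera inside box r0,r1,c0,c1"""
    c=cam("wrist");w=arm.grab_frame("wrist");save(w,f)
    g=w.astype(int);m=((abs(g[:,:,1]-g[:,:,0])<10)&(g.sum(2)>200)).astype(np.uint8)
    x=np.zeros_like(m);r0,r1,c0,c1=box;x[r0:r1,c0:c1]=m[r0:r1,c0:c1]
    x=cv2.morphologyEx(x,cv2.MORPH_OPEN,np.ones((3,3)))
    r=cv2.minAreaRect(max(cv2.findContours(x,0,1)[0],key=cv2.contourArea));p=cv2.boxPoints(r)
    P=ray(c,p,z);L=np.linalg.norm(np.diff(P,axis=0),axis=1);i=np.argmax(L);d=P[i+1]-P[i]
    print(p.round(0).tolist(),P.mean(0).round(4),"yaw",np.degrees(np.arctan2(d[1],d[0]))%180,L.round(4))
E
python3 - <<'E'
from h import *
togo([.5493,-.2465,.2],20)
lid("pics/w3.png",.039,(100,290,200,360))
E
```

```text
t 10.225 tcp [0.5792 0.2724 0.1999] yaw 2.37 shift [-0.0513  0.5172 -0.0023] turns [array([-0.0026, -0.0066, -0.3077]), array([-0.0094,  0.0037,  2.8339])] q [-0.92  0.39  0.55  1.46 -0.21  1.34 -1.89] open 1.002 grip 0.0 F [ 0.4  0.2 -0.5]
[[252.0, 133.0], [304.0, 133.0], [304.0, 244.0], [252.0, 244.0]] [0.5776 0.2718 0.039 ] yaw 3.5873148622603708 [0.052  0.1183 0.0569]
```

View pics/w3.png

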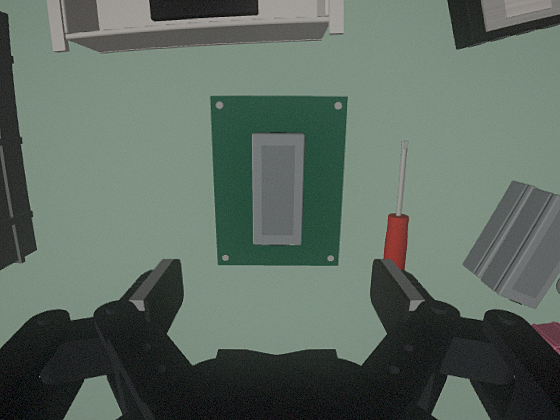

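The flat case stands in the middle of the mat. Its lid is at (252,134) to (303,244) and the mat spans (211,97) to (347,265). Back to the deep case.

Call:
{"method": "step_arm", "body": {"commands": [{"dx": -0.003, "dy": 0.03, "dz": 0, "wx": 0, "wy": 0, "wz": -0.02, "jaw": 100}, {"dx": -0.008, "dy": 0.085, "dz": 0, "wx": 0, "wy": 0, "wz": -0.05, "jaw": 100}, {"dx": -0.014, "dy": 0.14, "dz": 0, "wx": 0, "wy": 0, "wz": -0.08, "jaw": 100}, {"dx": -0.02, "dy": 0.195, "dz": 0, "wx": 0, "wy": 0, "wz": -0.12, "jaw": 100}, {"dx": -0.025, "dy": 0.25, "dz": 0, "wx": 0, "wy": 0, "wz": -0.15, "jaw": 100}, {"dx": -0.03, "dy": 0.305, "dz": 0, "wx": 0, "wy": 0, "wz": -0.18, "jaw": 100}, {"dx": -0.036, "dy": 0.36, "dz": 0, "wx": 0, "wy": 0, "wz": -0.21, "jaw": 100}, {"dx": -0.042, "dy": 0.415, "dz": 0, "wx": 0, "wy": 0, "wz": -0.25, "jaw": 100}, {"dx": -0.047, "dy": 0.47, "dz": 0, "wx": 0, "wy": 0, "wz": -0.28, "jaw": 100}, {"dx": -0.051, "dy": 0.515, "dz": 0, "wx": 0, "wy": 0, "wz": -0.307, "jaw": 100}]}}

```text
t: 11.52
eef_pos: [0.5468, -0.2469, 0.1944]
orientation: [-3.094, -0.545, 0.002]
contact_force: [0.5, -0.0, 0.2]
opening: 1.001
grip_force: 0.0
```

Call:
{"method": "step_arm", "body": {"commands": [{"dx": 0, "dy": 0, "dz": 0, "wx": 0, "wy": 0, "wz": 0, "jaw": 100}, {"dx": 0, "dy": 0, "dz": 0.03, "wx": 0, "wy": 0, "wz": 0, "jaw": 100}, {"dx": 0, "dy": 0, "dz": 0.03, "wx": 0, "wy": 0, "wz": 0, "jaw": 100}, {"dx": 0, "dy": 0, "dz": 0.03, "wx": 0, "wy": 0, "wz": 0, "jaw": 100}]}}

```text
t: 12.02
eef_pos: [0.5481, -0.2442, 0.1656]
orientation: [-3.094, -0.546, -0.0]
contact_force: [1.2, -0.1, -0.3]
opening: 0.997
grip_force: 0.0
```

Run:
```python
from h import *
lid("pics/w4.png",.06,(90,290,210,350))
togo([.551,-.2465,.025],20.3)
```

```text
[[248.0, 252.0], [255.0, 130.0], [309.0, 133.0], [302.0, 255.0]] [ 0.5536 -0.2433  0.06  ] yaw 18.051621002458063 [0.1092 0.0446 0.1095]
t 12.075 tcp [ 0.5484 -0.2445  0.166 ] yaw 20.02 shift [0.0017 0.0028 0.141 ] turns [array([ 0.0004, -0.0007, -0.0049]), array([-1.1000e-03, -6.0000e-04,  3.1367e+00])] q [-0.25  0.36  0.75  1.62 -0.26  1.26 -0.68] open 1.0 grip 0.0 F [-0.3  0.5 -0.1]
```

View pics/w4.png

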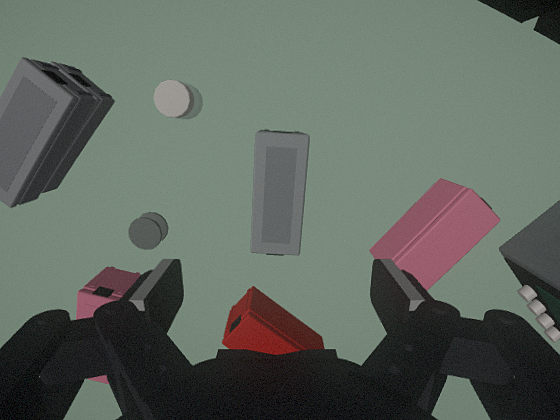

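The deep case stands free, with corners at (255,132), (309,134), (300,255) and (251,254). It measures 109x45 mm at yaw 18°, as expected. Descending on it.

Call:
{"method": "step_arm", "body": {"commands": [{"dx": 0.005, "dy": 0.0006, "dz": 0.03, "wx": 0, "wy": 0, "wz": 0.034, "jaw": 100}, {"dx": 0.005, "dy": 0.0006, "dz": 0.07, "wx": 0, "wy": 0, "wz": 0.034, "jaw": 100}, {"dx": 0.005, "dy": 0.0006, "dz": 0.11, "wx": 0, "wy": 0, "wz": 0.034, "jaw": 100}, {"dx": 0.005, "dy": 0.0006, "dz": 0.135, "wx": 0, "wy": 0, "wz": 0.034, "jaw": 100}, {"dx": 0.005, "dy": 0.0006, "dz": 0.141, "wx": 0, "wy": 0, "wz": 0.034, "jaw": 100}, {"dx": 0.005, "dy": 0.0006, "dz": 0.141, "wx": 0, "wy": 0, "wz": 0.034, "jaw": 100}, {"dx": 0.005, "dy": 0.0006, "dz": 0.141, "wx": 0, "wy": 0, "wz": 0.034, "jaw": 90}]}}

```text
t: 12.95
eef_pos: [0.5538, -0.2439, 0.0256]
orientation: [3.102, 0.492, 0.003]
contact_force: [0.6, -1.0, -0.1]
opening: 0.9
grip_force: 0.0
```

```bash
python3 -c "
from h import *
togo([.5536,-.2433,.025],18)"
```

```text
t 12.95 tcp [ 0.5538 -0.2439  0.0256] yaw 18.04 shift [ 0.     -0.0007  0.0006] turns [array([ 0.001 , -0.0019,  0.0007]), array([ 3.0000e-03,  1.6000e-03, -3.1409e+00])] q [-0.19  0.53  0.68  1.74 -0.38  1.01 -0.63] open 0.9 grip 0.0 F [ 0.6 -1.  -0.1]
```

Call:
{"method": "step_arm", "body": {"commands": [{"dx": 0, "dy": -0.0007, "dz": 0, "wx": 0, "wy": 0, "wz": 0, "jaw": 75}, {"dx": 0, "dy": -0.0007, "dz": 0, "wx": 0, "wy": 0, "wz": 0, "jaw": 62}, {"dx": 0, "dy": -0.0007, "dz": 0, "wx": 0, "wy": 0, "wz": 0, "jaw": 55}, {"dx": 0, "dy": -0.0007, "dz": 0, "wx": 0, "wy": 0, "wz": 0, "jaw": 48}, {"dx": 0, "dy": -0.0007, "dz": 0, "wx": 0, "wy": 0, "wz": 0, "jaw": 35}, {"dx": 0, "dy": -0.0007, "dz": 0, "wx": 0, "wy": 0, "wz": 0, "jaw": 30}, {"dx": 0, "dy": -0.0007, "dz": 0, "wx": 0, "wy": 0, "wz": 0, "jaw": 30}, {"dx": 0, "dy": -0.0007, "dz": 0, "wx": 0, "wy": 0, "wz": 0, "jaw": 30}], "squeeze": 45}}

```text
t: 13.95
eef_pos: [0.553, -0.2435, 0.0248]
orientation: [3.102, 0.492, 0.002]
contact_force: [-0.6, -0.8, 5.9]
opening: 0.525
grip_force: 45.1
```

Call:
{"method": "step_arm", "body": {"commands": [{"dx": 0, "dy": 0, "dz": -0.005, "wx": 0, "wy": 0, "wz": 0, "jaw": 30}, {"dx": 0, "dy": 0, "dz": -0.015, "wx": 0, "wy": 0, "wz": 0, "jaw": 30}, {"dx": 0, "dy": 0, "dz": -0.04, "wx": 0, "wy": 0, "wz": 0, "jaw": 30}, {"dx": 0, "dy": 0, "dz": -0.08, "wx": 0, "wy": 0, "wz": 0, "jaw": 30}, {"dx": 0, "dy": 0, "dz": -0.12, "wx": 0, "wy": 0, "wz": 0, "jaw": 30}, {"dx": 0, "dy": 0, "dz": -0.16, "wx": 0, "wy": 0, "wz": 0, "jaw": 30}, {"dx": 0, "dy": 0, "dz": -0.175, "wx": 0, "wy": 0, "wz": 0, "jaw": 30}, {"dx": 0, "dy": 0, "dz": -0.175, "wx": 0, "wy": 0, "wz": 0, "jaw": 30}]}}

```text
t: 14.95
eef_pos: [0.5528, -0.2429, 0.1992]
orientation: [-3.103, -0.493, -0.001]
contact_force: [0.4, 0.9, -2.8]
opening: 0.52
grip_force: 46.6
```

```bash
python3 -c "
from h import *
togo([.5776,.2720,.2],2.4)"
```

```text
t 14.95 tcp [ 0.5528 -0.2429  0.1992] yaw 18.05 shift [ 0.1831 -0.4819 -0.0007] turns [array([ 0.    , -0.0009,  0.2731]), array([ 1.3000e-03,  0.0000e+00, -2.8685e+00])] q [-0.26  0.35  0.77  1.57 -0.25  1.32 -0.72] open 0.52 grip 46.566476225852966 F [ 0.4  0.9 -2.8]
```

Call:
{"method": "step_arm", "body": {"commands": [{"dx": 0.01, "dy": -0.026, "dz": 0, "wx": 0, "wy": 0, "wz": 0.015, "jaw": 30}, {"dx": 0.028, "dy": -0.075, "dz": 0, "wx": 0, "wy": 0, "wz": 0.04, "jaw": 30}, {"dx": 0.047, "dy": -0.124, "dz": 0, "wx": 0, "wy": 0, "wz": 0.07, "jaw": 30}, {"dx": 0.066, "dy": -0.173, "dz": 0, "wx": 0, "wy": 0, "wz": 0.1, "jaw": 30}, {"dx": 0.084, "dy": -0.222, "dz": 0, "wx": 0, "wy": 0, "wz": 0.13, "jaw": 30}, {"dx": 0.103, "dy": -0.271, "dz": 0, "wx": 0, "wy": 0, "wz": 0.16, "jaw": 30}, {"dx": 0.122, "dy": -0.32, "dz": 0, "wx": 0, "wy": 0, "wz": 0.19, "jaw": 30}, {"dx": 0.14, "dy": -0.369, "dz": 0, "wx": 0, "wy": 0, "wz": 0.22, "jaw": 30}, {"dx": 0.159, "dy": -0.418, "dz": 0, "wx": 0, "wy": 0, "wz": 0.25, "jaw": 30}, {"dx": 0.172, "dy": -0.455, "dz": 0, "wx": 0, "wy": 0, "wz": 0.27, "jaw": 30}]}}

```text
t: 16.2
eef_pos: [0.5738, 0.2455, 0.1964]
orientation: [3.14, 0.072, -0.005]
contact_force: [0.1, -0.2, -2.9]
opening: 0.524
grip_force: 46.7
```

Call:
{"method": "step_arm", "body": {"commands": [{"dx": 0.008, "dy": -0.022, "dz": 0, "wx": 0, "wy": 0, "wz": 0.003, "jaw": 30}, {"dx": 0.008, "dy": -0.024, "dz": 0.03, "wx": 0, "wy": 0, "wz": 0.003, "jaw": 30}, {"dx": 0.008, "dy": -0.024, "dz": 0.06, "wx": 0, "wy": 0, "wz": 0.003, "jaw": 30}, {"dx": 0.008, "dy": -0.024, "dz": 0.07, "wx": 0, "wy": 0, "wz": 0.003, "jaw": 30}, {"dx": 0.008, "dy": -0.024, "dz": 0.07, "wx": 0, "wy": 0, "wz": 0.003, "jaw": 30}, {"dx": 0.008, "dy": -0.024, "dz": 0.07, "wx": 0, "wy": 0, "wz": 0.003, "jaw": 30}]}}

```text
t: 16.95
eef_pos: [0.5828, 0.2674, 0.1301]
orientation: [-3.14, -0.065, -0.002]
contact_force: [0.8, 0.6, -2.1]
opening: 0.525
grip_force: 46.7
```

Run:
```python
from h import *
togo([.5776,.2720,.0638],2.4)
c=cam("wrist");s=arm.observe();w=arm.grab_frame("wrist")
import pickle;pickle.dump((c,s["eef_pos"]),open("w5.pkl","wb"))
save(w,"pics/w5.png")
```

```text
t 16.95 tcp [0.5828 0.2674 0.1301] yaw 2.38 shift [-0.005  -0.0048  0.0663] turns [array([-0.0007, -0.0012, -0.0003]), array([-1.9000e-03,  1.1000e-03,  3.1413e+00])] q [-0.92  0.45  0.56  1.54 -0.25  1.22 -1.85] open 0.525 grip 46.66142463684082 F [ 0.8  0.6 -2.1]
```

View pics/w5.png

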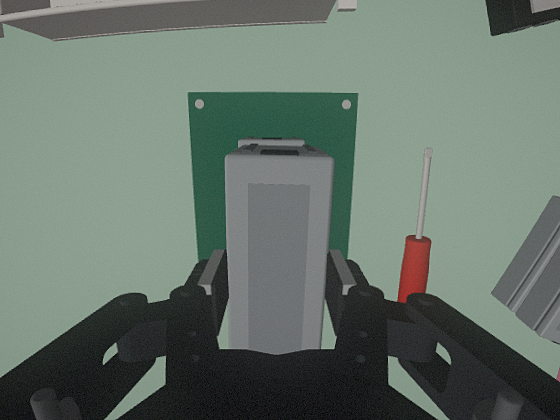

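The deep case is held over the flat one. Its front top corners are at about (226,156) and (333,156). The flat case's far lid edge is visible at (238,140) to (304,140), and the mat's far edge at (189,93) to (357,94).

Run:
```python
from h import *
import pickle
c,e0=pickle.load(open("w5.pkl","rb"))
for n,p,z,h in(("mat",[[189,93],[357,94]],.003,.1),("flat",[[238,141],[304,141]],.039,.06),("deep",[[226,156],[333,156]],e0[2]+.0352,.055)):
    P=ray(c,p,z);d=P[1]-P[0];e=d/np.linalg.norm(d);x=np.array([-e[1],e[0],0]);print(n,np.linalg.norm(d),np.degrees(np.arctan2(x[1],x[0])),P.mean(0)-h*x)
print(e0)
```

```text
mat 0.14713828679208557 1.9840889804088109 [0.57472721 0.27141246 0.003     ]
flat 0.052140311791043385 2.32660099382842 [0.57533055 0.27203116 0.039     ]
deep 0.04337752035263184 2.373465930161081 [0.58154541 0.26650506 0.16529767]
[0.5827538  0.26739304 0.13009767]
```

Call:
{"method": "step_arm", "body": {"commands": [{"dx": -0.0055, "dy": -0.0052, "dz": 0.01, "wx": 0, "wy": 0, "wz": 0, "jaw": 30}, {"dx": -0.0055, "dy": -0.0052, "dz": 0.03, "wx": 0, "wy": 0, "wz": 0, "jaw": 30}, {"dx": -0.0055, "dy": -0.0052, "dz": 0.045, "wx": 0, "wy": 0, "wz": 0, "jaw": 30}, {"dx": -0.0055, "dy": -0.0052, "dz": 0.055, "wx": 0, "wy": 0, "wz": 0, "jaw": 30}, {"dx": -0.0055, "dy": -0.0052, "dz": 0.056, "wx": 0, "wy": 0, "wz": 0, "jaw": 30}, {"dx": -0.0055, "dy": -0.0052, "dz": 0.056, "wx": 0, "wy": 0, "wz": 0, "jaw": 30}, {"dx": -0.0055, "dy": -0.0052, "dz": 0.056, "wx": 0, "wy": 0, "wz": 0, "jaw": 30}]}}

```text
t: 17.88
eef_pos: [0.5769, 0.2724, 0.0737]
orientation: [-3.14, -0.066, -0.001]
contact_force: [0.4, 0.7, -2.0]
opening: 0.521
grip_force: 46.6
```

```bash
python3 -c "
from h import *
togo([.5771,.2725,.0638],2.4)"
```

```text
t 17.875 tcp [0.5769 0.2724 0.0737] yaw 2.39 shift [ 0.0002 -0.0001  0.0099] turns [array([-0.0006, -0.0009, -0.0002]), array([-1.5000e-03,  9.0000e-04,  3.1414e+00])] q [-0.92  0.5   0.54  1.6  -0.28  1.11 -1.84] open 0.521 grip 46.63638353347778 F [ 0.4  0.7 -2. ]
```

Call:
{"method": "step_arm", "body": {"commands": [{"dx": 0, "dy": 0, "dz": 0.004, "wx": 0, "wy": 0, "wz": 0, "jaw": 30}, {"dx": 0, "dy": 0, "dz": 0.007, "wx": 0, "wy": 0, "wz": 0, "jaw": 30}, {"dx": 0, "dy": 0, "dz": 0.009, "wx": 0, "wy": 0, "wz": 0, "jaw": 30}, {"dx": 0, "dy": 0, "dz": 0.01, "wx": 0, "wy": 0, "wz": 0, "jaw": 30}, {"dx": 0, "dy": 0, "dz": 0.01, "wx": 0, "wy": 0, "wz": 0, "jaw": 30}]}}

```text
t: 18.5
eef_pos: [0.5764, 0.2722, 0.0638]
orientation: [-3.14, -0.065, 0.0]
contact_force: [-4.2, -1.1, 4.7]
opening: 0.524
grip_force: 47.5
```

Call:
{"method": "step_arm", "body": {"commands": [{"dx": 0, "dy": 0, "dz": 0.0005, "wx": 0, "wy": 0, "wz": 0, "jaw": 30}, {"dx": 0, "dy": 0, "dz": 0.0005, "wx": 0, "wy": 0, "wz": 0, "jaw": 55}, {"dx": 0, "dy": 0, "dz": 0, "wx": 0, "wy": 0, "wz": 0, "jaw": 62}, {"dx": 0, "dy": 0, "dz": 0, "wx": 0, "wy": 0, "wz": 0, "jaw": 80}, {"dx": 0, "dy": 0, "dz": 0, "wx": 0, "wy": 0, "wz": 0, "jaw": 100}, {"dx": 0, "dy": 0, "dz": 0, "wx": 0, "wy": 0, "wz": 0, "jaw": 100}, {"dx": 0, "dy": 0, "dz": -0.02, "wx": 0, "wy": 0, "wz": 0, "jaw": 100}, {"dx": 0, "dy": 0, "dz": -0.06, "wx": 0, "wy": 0, "wz": 0, "jaw": 100}, {"dx": 0, "dy": 0, "dz": -0.12, "wx": 0, "wy": 0, "wz": 0, "jaw": 100}, {"dx": 0, "dy": 0, "dz": -0.17, "wx": 0, "wy": 0, "wz": 0, "jaw": 100}]}}

```text
t: 19.75
eef_pos: [0.5768, 0.272, 0.2372]
orientation: [-3.14, -0.065, -0.004]
contact_force: [0.3, -0.2, -1.3]
opening: 1.001
grip_force: 0.0
```

Call:
{"method": "step_arm", "body": {"commands": [{"dx": 0, "dy": 0, "dz": 0, "wx": 0, "wy": 0, "wz": 0, "jaw": 100}, {"dx": 0, "dy": 0, "dz": 0, "wx": 0, "wy": 0, "wz": 0, "jaw": 100}]}}

```text
t: 20.0
eef_pos: [0.5764, 0.2722, 0.2337]
orientation: [-3.14, -0.066, -0.001]
contact_force: [-0.5, 0.2, -0.3]
opening: 1.004
grip_force: 0.0
```

Run:
```python
from h import *
togo([.5771,.2725,.0638],2.4)
lid("pics/w6.png",.099,(100,285,200,360))
a=arm.grab_frame("scene");w=cv2.imread("pics/w6.png")[:,:,::-1]
i=np.hstack([cv2.resize(w[100:300,180:380],(400,400)),cv2.resize(a[160:360,240:440],(400,400))]);save(i,"pics/f.png")
```

```text
t 20.0 tcp [0.5764 0.2722 0.2337] yaw 2.39 shift [ 0.0006 -0.0002  0.1699] turns [array([-0.0006, -0.0005, -0.0002]), array([-8.0000e-04,  9.0000e-04,  3.1414e+00])] q [-0.95  0.38  0.58  1.41 -0.21  1.41 -1.89] open 1.004 grip 0.0 F [-0.5  0.2 -0.3]
[[254.0, 129.0], [302.0, 129.0], [302.0, 246.0], [254.0, 246.0]] [0.5802 0.2715 0.099 ] yaw 3.540158325377405 [0.044  0.1146 0.0484]
```

View pics/f.png

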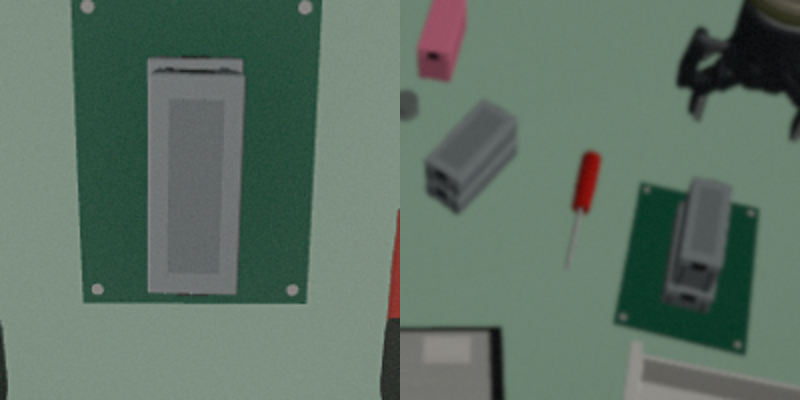

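The deep case stands upright on the flat one, with lid corners in the crop at (148,72), (244,72), (237,293) and (149,293). The other stack is untouched. Now a numeric check of alignment.

Run:
```python
from h import *
c=cam("wrist")
D=ray(c,[[254,136],[302,136],[298.5,246.5],[254.5,246.5]],.099);print("deep",D.mean(0),np.linalg.norm(np.diff(D,axis=0),axis=1))
d=D[0]+D[1]-D[2]-D[3];print("yaw",np.degrees(np.arctan2(d[1],d[0])))
F=ray(c,[[254,129.5],[301,129.5]],.039);print("flat",F.mean(0)-.06*np.array([.9991,.042,0]))
```

```text
deep [0.57630457 0.2718472  0.099     ] [0.04396155 0.10841306 0.04418721]
yaw 1.64250796070481
flat [0.57496757 0.27133624 0.039     ]
```

Deep and flat agree within about 1.5 mm and 1°, so I'm handing in.

```bash
python3 -c "
from rig import arm
print(arm.sign_off())"
```

```text
the job is handed in; nothing more can be done
None
```

The flat case is in the middle of the green mat with the deep case squarely on top (measured within about 1.5 mm and 1°), the other stack was left alone, and the job was handed in at about 20 s.

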